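# Lift a formed cover out of its die with the lifting hook

### The job

Take the two-pronged lifting hook off its fork stand, hook it under the brass strap of the metal cover that sits in the open blue die, and lift the cover out; set it down gently, lying flat and about in the middle of the green tray, and unhook it. Then hang the hook back on its fork stand as it was. Neither the fingers nor the arm may touch the cover, the cover must not be dropped, and everything else on the bench stays where it is.

Things in the scene. Friction and masses are not known exactly. Their poses are not given: they have to be found in the camera images.
- hook: Lifting hook, a loose upright tool, about 0.15 kg. Origin: centre of the underside of its black square collar (44 x 44 x 8 mm, z 0 to 8). z up along the tool, x the way the prongs point. Orange handle above the collar, z 8 to 72. Below, a steel shaft 8 mm thick on the z axis, down to z = -90, where the two prongs start. Yaw near the stand's while it hangs.
- handle (a point): Where to grasp the hook: in its handle, 44 mm above the hook's origin. The handle is 26 mm in the hook's x and 20 mm in y (grasp across y).
- prongs (a point): Midway between the prongs: x 12, y 0, z -90 in the hook's frame. Two bars 7 mm thick at y = +-14, joined by a like crossbar at x = 0, run along +x with centre line at z = -90 to x = 24, where their tips turn up and end at z = -77. Foremost point x = 27.5. A bar lifted by the hook lies across the prongs at x 8 to 16, between shaft and tips.
- stand: Fixed grey fork stand with yellow lips. Origin: centre of the underside of its 120 (x) x 110 (y) x 12 mm base. A post at the back (x 35 to 55, 60 mm wide) carries two arms along x, each 20 mm wide, with a 20 mm slot between; tops at z = 125 (lips 132), open ends at x = -50. The hook's collar rests on the arms, shaft in the slot, prongs to the stand's +x. Yaw within 0.25 rad of the world's.
- fork (a point): Where the hook's origin is when it hangs: on the arms' tops, axes as the stand's. Lips 7 mm high surround the collar's place (57 mm in x, 54 in y inside); only the slot is open in front. Lift the hook 10 to 20 mm, then draw it out along the stand's -x by 70 mm or more before raising or turning it: the prongs do not pass up between the arms. It goes back the same way.
- die: Fixed open forming die, blue walls, 176 (x) x 126 (y) x 60 mm. Origin: centre of its underside. Cavity 136 x 86 mm open at the top, its floor at z = 15 and its rim at z = 60. Yaw within 0.25 rad of the world's.
- cover: Formed aluminium cover, about 0.25 kg, loose in the die: an open pan 130 (x) x 80 (y) mm, floor and walls 3 mm thick, walls 25 mm high. Origin: centre of its underside, z up. In the die its wall tops lie 20 mm below the die's rim, the strap's top 5 mm below it; 3 mm play all round, axes along the die's. It may swing a little on the hook.
- cover_strap (a point): Middle of the cover's round brass strap, on its centre line, 36 mm above the cover's origin. The strap is 8 mm thick and spans the pan along the cover's y at x = 0, from y = -33 to 33, on two upright legs; 29 mm of free height under it.
- tray: Fixed green tray with a dark rubber liner, 200 (x) x 140 (y) mm outside, walls 5 mm thick and 20 mm high. Origin: centre of its underside; its floor is at z = 5. Yaw within 0.25 rad of the world's.
- spool: White spool, 72 mm across and 24 mm high, a bystander. Origin: centre of its underside.
- cup: Small yellow cup, 64 mm across, 50 mm high, a bystander. Origin: centre of its underside.
- tipcan: Brass-coloured open can, 72 mm across, 45 mm high, a bystander. Origin: centre of its underside.
- driver: Red-handled screwdriver lying on the bench, a bystander. Origin: under its middle.
- mouse: Black computer mouse, 100 x 58 x 32 mm, a bystander. Origin: centre of its underside.
- module: Green circuit module, 110 x 75 x 26 mm, a bystander. Origin: centre of its underside.
Mind the look-alikes: they are no part of the job. Of the things that look like the hook, the larger one is meant.

How it is judged:
By the outcome, as a careful person would: the job done as asked, in the order asked, and still so for the second after the job is handed in, with the robot touching nothing.
It also fails if it takes over 64 s, if anything falls off the work surface, if the arm or the gripper's body presses on something with over 40 N, if the wrist force passes 120 N, or if a joint passes its speed limit or range.

### The arm

A 7-joint arm with a two-finger parallel gripper is mounted at the origin on the work surface. World frame = base frame: x ahead of the robot, y to its left, z up, the work surface at z = 0. Lengths are in m, angles in degrees, forces in N, time in s.
With the tool pointing down it reaches from about 0.4 to 0.925 m from the base axis. Payload 5.6 kg.
Tool frame: the origin (TCP) lies at the very end of the fingers, on their centre line; the grasp point (between the pads) lies 19 mm behind it; z points along the fingers, y is the line along which they close (so a half turn about z gives the same grasp; the last joint's range is limited). The gripper opens to 85 mm and grips with 20 to 120 N. Pads are 22 mm wide; open, the fingers measure 114 mm over their backs; the gripper's body (76 mm by 85 mm) begins 54 mm behind the grasp point. The pads swing forward as they close: fully open they stand 13 mm farther back than shut.
Start: joints at [-65.947, 26.786, -0.665, 91.828, 0.344, 61.387, -3.226], TCP at [0.29, 0.582, 0.231] pointing down, gripper open.
Joint ranges: [-144.91, 144.91], [-17.63, 115.5], [-89.93, 88.59], [15.96, 139.68], [-74.01, 254.01], [8.47, 105.57], [-167.45, 167.45]. Speed limits (degrees/s): [147.25, 147.25, 180, 180, 180, 180, 180].

### API

Orientations are given as a 3x3 rotation matrix whose columns are the frame's x, y, z axes.
In Python, from rig import get_obs, grab_frame, camera_model, hand_in, look_for, mark_of gives the robot as it stands. The module is installed in compiled form; this text tells all that it offers.
- The arm moves only by the shell command python3 -m inch 'ROWS' [OPENING] [FORCE]. ROWS is JSON, a list of rows, each a list of 4 numbers: the shift along the tool's x, y, z as a fraction of full scale, then the turn about the tool's z as a fraction of full scale. A call has 1 to 12 rows; each row shifts and turns the commanded pose from where the row before left it, along the tool's axes as they then stand; what a row does not reach is not made up. Full scale, the value 1, is 0.075 m for a shift and 360 degrees for a turn. A row lasts 1/12 s, in which the tool goes at most 41.7 mm and 7.16 degrees, less where a joint would pass 70% of its speed; a pose out of reach is approached as far as the arm can. A call with a number of a shift or a turn outside -1 to 1 is refused whole. A call with a gripper value outside its range is refused whole. OPENING is the opening, from 0 (shut) to 1 (fully open), set as the call begins (- or left out, the last holds). The fingers move at their own pace and stop on an object; FORCE is the grip in N (left out, the last holds). Time passes only in rows, so rows that do not move let the fingers close. It gives the time, the measured TCP pose, the force, the opening and the grip force at its end, in the units of the state.
- get_obs(): the state, without advancing time (a new reading comes with each control period).
- grab_frame(name): name is "scene" or "top" or "wrist"; returns the picture (420x560x3 uint8, red, green, blue); there is no depth.
- camera_model(name): a dict with "intrinsics" (3x3 intrinsics, pixels), "dist" ([k1, k2, p1, p2, k3] as OpenCV has them; the pictures are not rectified), "R" (3x3) and "t" (3): a world point X has camera coordinates R X + t. Camera axes: x right, y down, z forward; pixel columns grow to the right and rows downward; lengths in m; the calibration is good to about 2 mm. A picture is of the moment at which its call begins: read the wrist's pose just before it. camera_model takes no time and is no camera call; for the wrist camera it gives the pose at the moment of the call.
- hand_in(): hands the job in; it is judged then, once.
Trained networks look in the newest picture that a camera, given by its name, has taken for a name from the list of things; names that differ only in an ending like _2 or _b are one class to them, and where a whole thing is asked for, a point or a joint stands for the part that bears it (a point fixed in the world has none). Each returns a list of dicts, best first, with "p" (0 to 1); they miss things now and then, are a little off and sometimes report something else, mostly with a low value. They report only what shows in the picture. A call takes as long as a camera call. They do not tell look-alikes from the thing itself.
- look_for(name, camera): "pixel" ([column, row] in pixels, amid what is visible of it).
- mark_of(name, camera): "pixel" ([column, row] in pixels: a listed point, or the origin of a listed thing).
The state is a dict: "t": time; "q": joint angles; "joint_velocities": joint speeds; "tau": joint torques, N m; "tcp_pos": TCP position; "tool_rot": TCP orientation; "wrist_force": force on the tool from outside, world axes, zero at the start; "torque": the same for the moment, N m; "grip_width": finger opening in m; "gripper_force": force on a finger pad.
Only numpy, scipy, OpenCV 4.12 (cv2) and the standard library are available. Lean on these libraries where they do the work, as an engineer would, in place of code of your own. Each camera call takes 0.05 s, during which the arm holds its last target. There are 200 camera calls.

## Working session

There is one attempt and no reset: what is moved stays moved. The work goes in short steps, Python scripts to look and compute and a shell command to move; the robot and the scene stay as the last step left them, time stands still between calls to the robot, and variables do not carry over. Pictures are saved under pics/ and viewed, at most 14 in all, crops included, and the job is handed in when it is done.

```bash
mkdir -p pics
cat > h.py <<'E'
import numpy as np, cv2
from rig import *
def ray(cam,px):
    m=camera_model(cam);K=np.array(m["intrinsics"],float);d=np.array(m["dist"],float)
    R=np.array(m["R"]);t=np.array(m["t"])
    u=cv2.undistortPoints(np.array([[px]],float),K,d)[0,0]
    return -R.T@t, R.T@np.array([u[0],u[1],1.])
def onz(cam,px,z):
    c,v=ray(cam,px);return c+v*(z-c[2])/v[2]
def proj(cam,X):
    m=camera_model(cam);r,_=cv2.Rodrigues(np.array(m["R"],float))
    return cv2.projectPoints(np.array(X,float).reshape(-1,1,3),r,np.array(m["t"],float),np.array(m["intrinsics"],float),np.array(m["dist"],float))[0][:,0]
def save(cam,n,f=None):
    im=np.array(grab_frame(cam));cv2.imwrite(f"pics/{n}.png",im[:,:,::-1]);return im
E
python3 - <<'E'
from h import *
np.set_printoptions(precision=4,suppress=True)
a=save("top","top1");b=save("scene","scene1")
o=get_obs();print(o["t"],o["tcp_pos"],o["tool_rot"],o["grip_width"])
for c in("top","scene"):
    m=camera_model(c);print(c,-np.array(m["R"]).T@np.array(m["t"]))
    for n in["hook","handle","prongs","stand","die","cover","cover_strap","tray"]:
        print(n,[(np.round(r["pixel"],1).tolist(),round(r["p"],2)) for r in mark_of(n,c)][:3])
print(get_obs()["t"])
E
```

```text
0.1 [0.29   0.5811 0.2304] [[-0.8948  0.4465 -0.0006]
 [ 0.4465  0.8948 -0.0016]
 [-0.0001 -0.0017 -1.    ]] 0.08533452869679665
top [0.3321 0.0143 1.5251]
hook [([276.3, 182.6], 0.82), ([328.4, 185.4], 0.65)]
handle [([322.6, 173.4], 0.76), ([387.0, 213.6], 0.56)]
prongs [([328.8, 201.5], 0.69)]
stand [([273.9, 185.4], 0.64)]
die [([388.1, 209.3], 0.96)]
cover [([390.7, 212.0], 0.89), ([390.2, 208.3], 0.67), ([305.2, 257.6], 0.42)]
cover_strap [([386.5, 209.2], 0.62)]
tray [([190.4, 209.3], 0.55), ([366.8, 284.6], 0.17)]
scene [1.6503 0.0122 1.1631]
hook [([236.2, 246.9], 0.7), ([285.2, 217.1], 0.66)]
handle [([281.7, 206.1], 0.85), ([234.9, 255.2], 0.56), ([211.5, 187.3], 0.45)]
prongs [([233.8, 226.9], 0.72)]
stand [([282.3, 245.7], 0.73)]
die [([182.4, 231.3], 0.89), ([259.4, 201.9], 0.24)]
cover [([183.3, 226.4], 0.58)]
cover_strap [([181.8, 219.8], 0.83), ([421.0, 209.3], 0.3)]
tray [([356.4, 234.4], 0.93), ([125.3, 237.1], 0.19)]
0.9
```

View pics/top1.png

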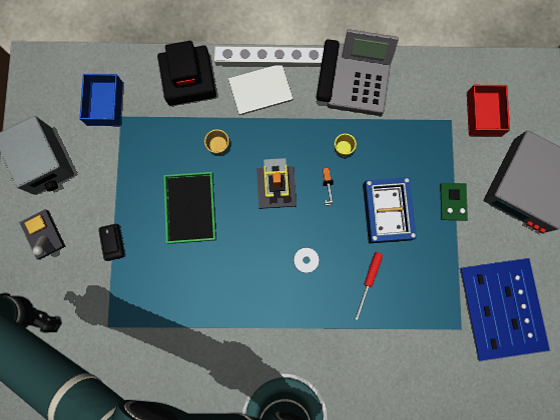

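View pics/scene1.png

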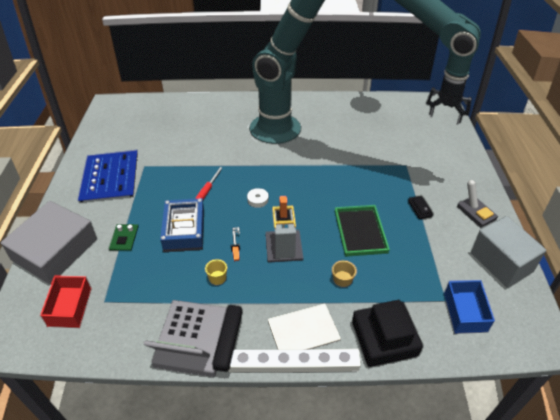

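The top view shows the tray at about (190,208), the stand with the large hook at (276,185), a small look-alike hook on the bench at (328,187), and the die with the cover at (389,210). I'll fit yaws and positions coarsely by colour.

Run:
```python
from h import *
np.set_printoptions(precision=4,suppress=True)
im=cv2.imread("pics/top1.png");hsv=cv2.cvtColor(im,cv2.COLOR_BGR2HSV)
def fit(mask,roi,z,n):
    x0,y0,x1,y1=roi;k=np.zeros_like(mask);k[y0:y1,x0:x1]=mask[y0:y1,x0:x1]
    ys,xs=np.nonzero(k);P=np.array([onz("top",(x,y),z)[:2] for x,y in zip(xs,ys)]).astype(np.float32)*1000
    (c,s,a)=cv2.minAreaRect(P);print(n,len(P),np.array(c),np.array(s),a)
H,S,V=cv2.split(hsv)
for n,px in(("die",(371,200)),("green",(167,200)),("yel",(288,180)),("base",(262,200)),("hand",(277,181)),("mat",(240,230))):print(n,hsv[px[1],px[0]])
fit(((H>100)&(H<125)&(S>120)&(V>70)).astype(np.uint8),(355,170,425,250),.06,"die")
fit(((H>50)&(H<80)&(S>120)&(V>60)).astype(np.uint8),(155,165,225,250),.02,"tray")
fit(((H>20)&(H<35)&(S>100)).astype(np.uint8),(255,150,300,212),.132,"lips")
fit(((H>5)&(H<18)&(S>150)).astype(np.uint8),(255,150,300,212),.197,"handle")
fit(((S<60)).astype(np.uint8),(250,150,302,215),.012,"base")
m=camera_model("wrist");o=get_obs();R=np.array(o["tool_rot"])
c=-np.array(m["R"]).T@np.array(m["t"]);print("wristcam in tool",R.T@(c-o["tcp_pos"]),"\n",(np.array(m["R"])@R),m["intrinsics"])
```

```text
die [108 184 141]
green [ 66 170  36]
yel [24 82 50]
base [135  13  81]
hand [ 15 181 220]
mat [ 98 141 136]
die 975 [ 575.412  -295.0764] [177.5391 128.48  ] 4.720442771911621
tray 613 [581.3682 281.0582] [202.2134 142.0365] 4.724978923797607
lips 213 [637.0078  29.4015] [84.2008 64.6443] 3.393143892288208
handle 110 [625.6458  28.55  ] [34.3668 20.6956] 0.564937949180603Traceback (most recent call last):
  File "<stdin>", line 14, in <module>
  File "<stdin>", line 6, in fit
  File "h.py", line 9, in onz
    c,v=ray(cam,px);return c+v*(z-c[2])/v[2]
        ~~~^^^^^^^^
  File "h.py", line 4, in ray
    m=camera_model(cam);K=np.array(m["intrinsics"],float);d=np.array(m["dist"],float)
ValueError: time passes only in moves, steps and waits
```

```bash
python3 - <<'E'
s=open('h.py').read()
s=s.replace('def ray(','_c={}\ndef cm(c):\n    if c not in _c: _c[c]=camera_model(c)\n    return _c[c]\ndef ray(').replace('m=camera_model(cam)','m=cm(cam)')
open('h.py','w').write(s)
E
python3 - <<'E'
from h import *
np.set_printoptions(precision=4,suppress=True)
m=camera_model("wrist");o=get_obs();R=np.array(o["tool_rot"])
c=-np.array(m["R"]).T@np.array(m["t"]);print("wristcam in tool",R.T@(c-o["tcp_pos"]),"\n",(np.array(m["R"])@R),m["intrinsics"])
E
```

```text
wristcam in tool [ 0.0778 -0.0002 -0.1418] 
 [[ 0.0004  1.      0.0006]
 [-0.9522  0.0005 -0.3055]
 [-0.3055 -0.0005  0.9522]] [[298.1497   0.     276.5626]
 [  0.     298.1497 208.7502]
 [  0.       0.       1.    ]]
```

```bash
python3 -m inch '[[0,0,-0.267,-0.0167],[0,0,-0.267,-0.0167],[0,0,-0.267,-0.0167],[0,0,-0.267,-0.0167],[0,0,-0.267,-0.0167],[-0.21,-0.5,0,0],[-0.21,-0.5,0,0],[-0.21,-0.5,0,0],[-0.21,-0.5,0,0],[-0.21,-0.5,0,0],[-0.21,-0.5,0,0],[-0.21,-0.5,0,0]]' 1
python3 -m inch '[[-0.21,-0.5,0,0],[-0.21,-0.5,0,0],[-0.21,-0.5,0,0],[-0.21,-0.5,0,0],[-0.21,-0.5,0,0],[-0.21,-0.5,0,0],[-0.21,-0.5,0,0],[-0.21,-0.5,0,0],[0,0,0,0]]'
python3 - <<'E'
from h import *
np.set_printoptions(precision=4,suppress=True)
o=get_obs();print(o["t"],o["tcp_pos"],o["tool_rot"])
save("wrist","w1")
for n in["hook","handle","stand","fork","prongs"]:
    for r in mark_of(n,"wrist")[:2]:print(n,r["pixel"],r["p"],[onz("wrist",r["pixel"],z) for z in ({"hook":.125,"handle":.169,"stand":0,"fork":.125,"prongs":.035}[n],)])
E
```

```text
t: 1.9
tcp_pos: [0.417, 0.3245, 0.3318]
tool_rot: [[-0.998, -0.062, 0.001], [-0.062, 0.998, 0.001], [-0.001, 0.001, -1.0]]
wrist_force: [0.7, -0.6, 0.8]
grip_width: 0.0858
gripper_force: 0.0
t: 2.65
tcp_pos: [0.5632, 0.025, 0.3317]
tool_rot: [[-0.999, -0.049, 0.002], [-0.049, 0.999, -0.005], [-0.002, -0.005, -1.0]]
wrist_force: [-2.0, -1.2, 0.1]
grip_width: 0.0856
gripper_force: 0.0
2.65 [0.5632 0.025  0.3317] [[-0.9988 -0.0492  0.0023]
 [-0.0492  0.9988 -0.0048]
 [-0.0021 -0.0049 -1.    ]]
hook [276.1, 233.4] 0.84 [array([0.6272, 0.0354, 0.125 ])]
hook [183.6, 216.3] 0.82 [array([ 0.6112, -0.0807,  0.125 ])]
handle [277.8, 251.0] 0.97 [array([0.6302, 0.0376, 0.169 ])]
handle [188.7, 236.4] 0.69 [array([ 0.6184, -0.0622,  0.169 ])]
stand [278.3, 214.5] 0.83 [array([0.6445, 0.0398, 0.    ])]
prongs [183.2, 181.7] 0.87 [array([ 0.5888, -0.1074,  0.035 ])]
prongs [278.3, 218.6] 0.56 [array([0.6393, 0.0393, 0.035 ])]
```

View pics/w1.png

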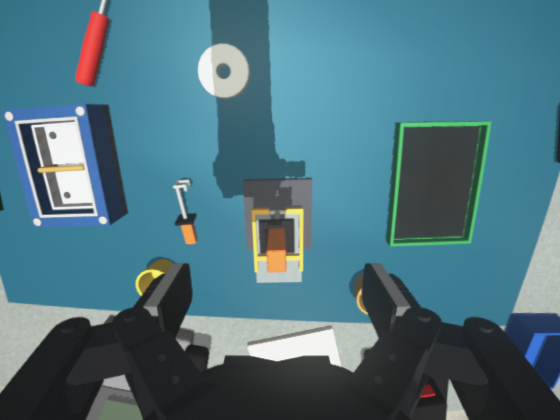

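```bash
cat >> h.py <<'E'
def rect(cam,im,c,w,z,s=1.0):
    "top-down view at height z: up=+x, left=+y, s px per mm, w half size m"
    n=int(2000*w*s);i,j=np.mgrid[0:n,0:n]
    X=np.stack([c[0]+w-i/s/1000,c[1]+w-j/s/1000,0*i+z],-1)
    p=proj(cam,X).reshape(n,n,2).astype(np.float32)
    o=cv2.remap(im,p,None,cv2.INTER_CUBIC)
    for k in range(0,n,int(20*s)): o[k,:4]=255;o[:4,k]=255
    o[n//2,::4]=(255,0,255);o[::4,n//2]=(255,0,255);return o
E
python3 - <<'E'
from h import *
np.set_printoptions(precision=4,suppress=True)
o=get_obs();print(o["t"],o["tcp_pos"],o["tool_rot"])
w=np.array(grab_frame("wrist"))[:,:,::-1].copy();cm("wrist");t=np.array(grab_frame("top"))[:,:,::-1].copy()
cv2.imwrite("pics/w2.png",w)
row=lambda f:np.hstack(f)
a=[rect("wrist",w,(.632,.03),.05,.132,4),rect("top",t,(.632,.03),.05,.132,4)]
cv2.imwrite("pics/rect.png",row(a))
for z in(.125,.132):
  for nm,im,cam in(("w",w,"wrist"),("t",t,"top")):
    r=rect(cam,im,(.632,.03),.06,z,2);h=cv2.cvtColor(r,cv2.COLOR_BGR2HSV)
    k=cv2.inRange(h,(20,110,60),(35,255,255));ys,xs=np.nonzero(k)
    q=cv2.minAreaRect(np.stack([xs,ys],1).astype(np.float32));print(nm,z,.692-q[0][1]/2000,.09-q[0][0]/2000,q[1],q[2])
for n in["hook","handle","stand","die","cover_strap"]:
    for r in mark_of(n,"wrist")[:2]:print(n,r["pixel"],r["p"],[onz("wrist",r["pixel"],z) for z in ({"hook":.125,"handle":.169,"stand":0,"die":0,"cover_strap":.051}[n],)])
E
```

```text
2.95 [0.5603 0.0366 0.3315] [[-0.9979 -0.0646 -0.0001]
 [-0.0646  0.9979  0.0007]
 [ 0.0001  0.0007 -1.    ]]
w 0.125 0.640242805480957 0.027477554321289066 (176.0057373046875, 127.07345581054688) 85.98582458496094
t 0.125 0.692 0.09 (0.0, 0.0) 0.0
w 0.132 0.6370414695739746 0.027549846649169915 (172.4434814453125, 124.39329528808594) 86.08842468261719
t 0.132 0.692 0.09 (0.0, 0.0) 0.0
hook [265.6, 239.4] 0.9 [array([0.6356, 0.027 , 0.125 ])]
hook [174.4, 216.1] 0.77 [array([ 0.6118, -0.0881,  0.125 ])]
handle [178.5, 235.7] 0.93 [array([ 0.6183, -0.0694,  0.169 ])]
handle [264.1, 253.3] 0.89 [array([0.6334, 0.0267, 0.169 ])]
stand [269.3, 218.7] 0.95 [array([0.6523, 0.0297, 0.    ])]
stand [362.5, 287.3] 0.23 [array([0.775 , 0.2083, 0.    ])]
die [74.5, 158.9] 0.61 [array([ 0.5703, -0.2929,  0.    ])]
cover_strap [50.7, 167.3] 0.7 [array([ 0.5752, -0.2969,  0.051 ])]
```

View pics/rect.png

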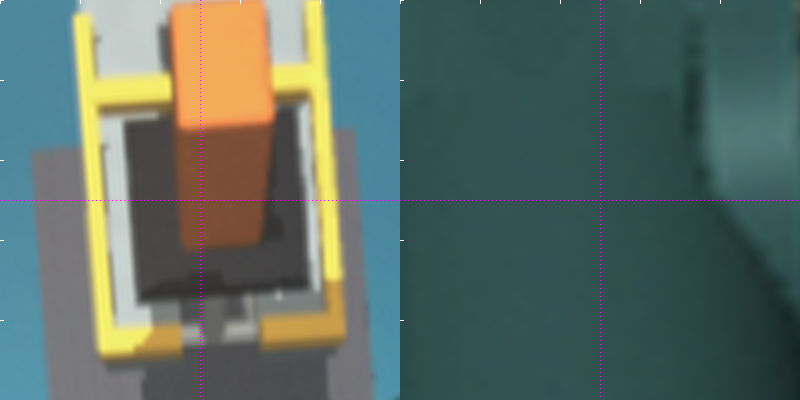

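The rectified wrist view (4 px/mm, centre at 0.632, 0.030) puts the fork-lip centre at pixel (207,212) with yaw about 4°. The collar is at (219,204) with yaw about 5°, so the hook is at about (0.632, 0.0255).

```bash
python3 -m inch '[[-0.315,-0.07,0,-0.0036],[-0.315,-0.07,0,0],[-0.315,-0.07,0.1,0],[0,0,0.4,0],[0,0,0.4,0],[0,0,0.4,0],[0,0,0.2,0],[0,0,0,0],[0,0,0,0]]' 1 60
python3 - <<'E'
from h import *
np.set_printoptions(precision=4,suppress=True)
w=save("wrist","w3")
for n in["hook","handle"]:
    for r in mark_of(n,"wrist")[:2]:print(n,r["pixel"],r["p"],[onz("wrist",r["pixel"],z) for z in ({"hook":.125,"handle":.169}[n],)])
o=get_obs();print(o["t"],o["tcp_pos"],o["tool_rot"])
E
```

```text
t: 4.05
tcp_pos: [0.6325, 0.0245, 0.2185]
tool_rot: [[-0.996, -0.084, -0.001], [-0.084, 0.996, -0.0], [0.001, -0.0, -1.0]]
wrist_force: [0.7, 1.2, 0.5]
grip_width: 0.0853
gripper_force: 0.0
hook [152.5, 190.9] 0.86 [array([ 0.6254, -0.0799,  0.125 ])]
hook [278.8, 212.2] 0.84 [array([0.635, 0.026, 0.125])]
handle [277.3, 233.4] 0.73 [array([0.636 , 0.0247, 0.169 ])]
handle [157.7, 214.8] 0.69 [array([ 0.6293, -0.0589,  0.169 ])]
4.2 [0.6338 0.0245 0.2209] [[-0.9964 -0.0843  0.0034]
 [-0.0843  0.9964  0.0004]
 [-0.0034  0.0001 -1.    ]]
```

View pics/w3.png

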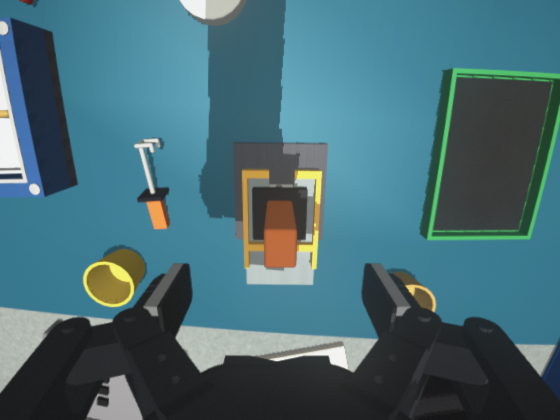

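The handle at (280,233) is centred between the fingers, so I'll descend and grip.

```bash
python3 -m inch '[[0,0,0.3,0],[0,0,0.3,0],[0,0,0.2,0],[0,0,0.14,0],[0,0,0,0],[0,0,0,0]]' 1 60
python3 -m inch '[[0,0,0,0],[0,0,0,0],[0,0,0,0],[0,0,0,0],[0,0,0,0],[0,0,0,0],[0,0,0,0],[0,0,0,0]]' 0 80
```

```text
t: 4.7
tcp_pos: [0.6332, 0.0245, 0.1493]
tool_rot: [[-0.996, -0.084, 0.001], [-0.084, 0.996, 0.0], [-0.001, 0.0, -1.0]]
wrist_force: [-0.3, 0.0, 0.9]
grip_width: 0.0855
gripper_force: 0.0
t: 5.37
tcp_pos: [0.633, 0.0246, 0.149]
tool_rot: [[-0.996, -0.084, 0.001], [-0.084, 0.996, 0.0], [-0.001, 0.0, -1.0]]
wrist_force: [-0.9, 0.3, 3.1]
grip_width: 0.0193
gripper_force: 78.7
```

```bash
python3 -m inch '[[0,0,-0.1,0],[0,0,-0.1,0],[0,0,0,0],[0.15,0.005,0,0],[0.25,0.005,0,0],[0.25,0.005,0,0],[0.25,0.005,0,0],[0.25,0.005,0,0],[0.1,0,0,0],[0,0,0,0]]'
python3 - <<'E'
from h import *
np.set_printoptions(precision=4,suppress=True)
o=get_obs();print(o["t"],o["tcp_pos"],o["wrist_force"],o["grip_width"])
w=np.array(grab_frame("wrist"))[:,:,::-1].copy();t=np.array(grab_frame("top"))[:,:,::-1].copy()
s=np.array(grab_frame("scene"))[:,:,::-1].copy()
cv2.imwrite("pics/w4.png",w);cv2.imwrite("pics/top4.png",t)
a=cv2.resize(w,(400,300));b=cv2.resize(s[160:290,120:420],(400,173));c=np.zeros((300,400,3),np.uint8);c[:173]=b
cv2.imwrite("pics/c4.png",np.vstack([np.hstack([a,c]),np.hstack([rect("top",t,(.575,-.295),.1,.06,1.5),rect("top",t,(.581,.281),.1,.02,1.5),np.zeros((300,200,3),np.uint8)])]))
for n in["die","cover","cover_strap"]:
    for c in("wrist","top"):
        for r in mark_of(n,c)[:1]:print(c,n,r["pixel"],r["p"],[onz(c,r["pixel"],z) for z in ({"die":0,"cover":.015,"cover_strap":.051}[n],)])
E
```

```text
t: 6.2
tcp_pos: [0.5377, 0.0183, 0.1636]
tool_rot: [[-0.996, -0.084, -0.001], [-0.084, 0.996, 0.0], [0.001, 0.0, -1.0]]
wrist_force: [0.5, -0.0, -1.2]
grip_width: 0.0194
gripper_force: 78.1
6.2 [0.5377 0.0183 0.1636] [ 0.4678 -0.0107 -1.1599] 0.019378438809068553
top die [386.2, 209.8] 0.89 [array([ 0.5811, -0.2947,  0.    ])]
wrist cover [277.9, 211.9] 0.69 [array([0.5583, 0.0209, 0.015 ])]
top cover [385.3, 216.7] 0.57 [array([ 0.5583, -0.2885,  0.015 ])]
top cover_strap [388.5, 208.2] 0.98 [array([ 0.5775, -0.291 ,  0.051 ])]
```

View pics/c4.png

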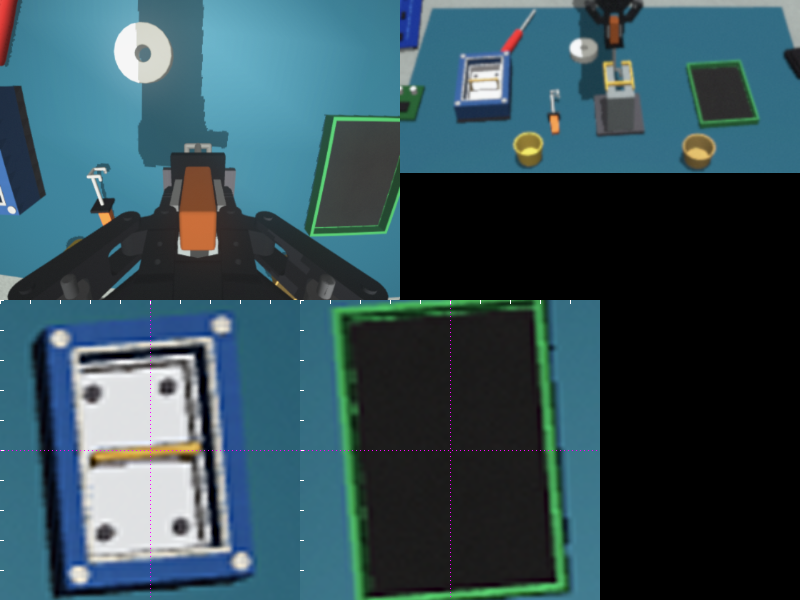

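The hook is out of the stand and gripped straight. In the bottom-left view the strap middle is at (145,452), about (0.5755, -0.294), and the die yaw is about 4.8°, which matches the tool. Next I'll raise and go to a hover position behind the strap.

```bash
python3 -m inch '[[0,0,-0.32,0],[0,0,-0.32,0],[0,0,-0.32,0],[0.043,-0.42,0,0],[0.043,-0.42,0,0],[0.043,-0.42,0,0],[0.043,-0.42,0,0],[0.043,-0.42,0,0],[0.043,-0.42,0,0],[0.043,-0.42,0,0],[0.043,-0.42,0,0],[0.043,-0.42,0,0]]'
python3 -m inch '[[0.043,-0.41,0,0],[0,0,0,0],[0,0,0,0],[0,0,0,0]]'
python3 - <<'E'
from h import *
np.set_printoptions(precision=4,suppress=True)
w=save("wrist","w5");cm("wrist");o=get_obs();print(o["t"],o["tcp_pos"],o["tool_rot"],o["wrist_force"])
oz=o["tcp_pos"][2]-.024
for n,z in(("hook",oz),("handle",oz+.044),("prongs",oz-.09),("die",0),("cover",.015),("cover_strap",.051)):
    for r in mark_of(n,"wrist")[:2]:print(n,r["pixel"],r["p"],onz("wrist",r["pixel"],z))
c=(.55,-.295)
cv2.imwrite("pics/c5.png",np.hstack([rect("wrist",w,c,.1,.055,2),rect("wrist",w,(.53,-.298),.05,oz+.008,4)]))
E
```

```text
t: 7.65
tcp_pos: [0.5339, -0.268, 0.2353]
tool_rot: [[-0.996, -0.085, -0.0], [-0.085, 0.996, 0.0], [0.0, 0.0, -1.0]]
wrist_force: [0.6, -0.3, -1.3]
grip_width: 0.019
gripper_force: 78.4
t: 7.98
tcp_pos: [0.5335, -0.2966, 0.235]
tool_rot: [[-0.996, -0.085, -0.001], [-0.085, 0.996, 0.001], [0.0, 0.001, -1.0]]
wrist_force: [-0.7, 0.4, -1.5]
grip_width: 0.0191
gripper_force: 78.6
8.0333 [ 0.5338 -0.2959  0.235 ] [[-0.9963 -0.0859 -0.0003]
 [-0.0859  0.9963  0.0012]
 [ 0.0002  0.0012 -1.    ]] [ 0.6043  0.44   -0.4706]
hook [274.7, 245.2] 0.87 [ 0.5323 -0.2977  0.211 ]
hook [395.5, 274.6] 0.76 [ 0.5464 -0.2193  0.211 ]
handle [388.4, 294.4] 0.61 [ 0.5334 -0.2426  0.255 ]
handle [272.9, 286.5] 0.57 [ 0.5334 -0.2982  0.255 ]
prongs [408.1, 238.8] 0.87 [ 0.5567 -0.1699  0.121 ]
prongs [279.1, 214.3] 0.86 [ 0.5428 -0.2932  0.121 ]
cover [271.9, 212.7] 0.92 [ 0.5774 -0.2985  0.015 ]
cover [126.9, 222.0] 0.2 [ 0.6067 -0.4871  0.015 ]
cover_strap [275.0, 219.6] 0.82 [ 0.5734 -0.2947  0.051 ]
cover_strap [493.0, 272.2] 0.68 [ 0.6212 -0.0107  0.051 ]
```

View pics/c5.png

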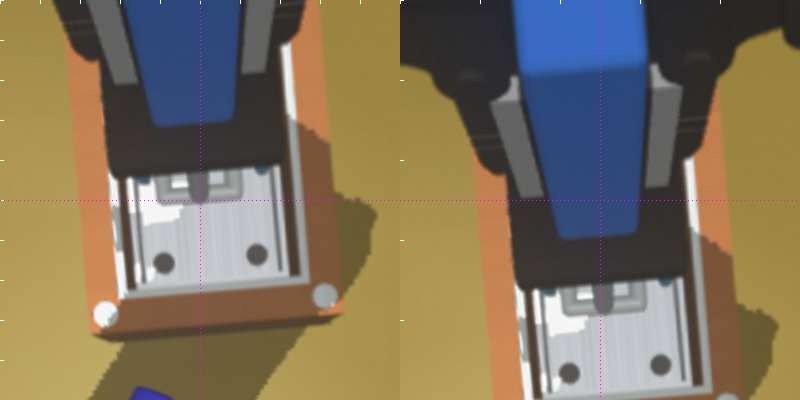

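The rectified wrist view shows the collar's front edge mid at (604,284), giving the hook at (0.532, -0.297). The die knobs at (106,314) and (325,295) put the die centre near (0.576, -0.296). That leaves enough clearance behind the strap, so I'll descend.

```bash
python3 -m inch '[[0,-0.02,0.3,0],[0,0,0.3,0],[0,0,0.3,0],[0,0,0.2,0],[0,0,0.147,0],[0,0,0,0],[0,0,0,0],[0,0,0,0]]'
python3 - <<'E'
from h import *
np.set_printoptions(precision=4,suppress=True)
w=np.array(grab_frame("wrist"))[:,:,::-1].copy();cm("wrist");s=np.array(grab_frame("scene"))[:,:,::-1].copy()
o=get_obs();print(o["t"],o["tcp_pos"],o["wrist_force"])
print(mark_of("cover_strap","scene")[:2],mark_of("prongs","scene")[:2],mark_of("hook","scene")[:2])
cv2.imwrite("pics/c6.png",np.vstack([cv2.resize(s[170:270,140:230],(500,555))]))
E
```

```text
t: 9.0
tcp_pos: [0.5343, -0.2993, 0.1431]
tool_rot: [[-0.996, -0.084, 0.002], [-0.084, 0.996, -0.001], [-0.002, -0.001, -1.0]]
wrist_force: [0.4, 0.3, -1.8]
grip_width: 0.0195
gripper_force: 78.6
9.1 [ 0.5344 -0.2993  0.1433] [ 0.1788  0.3559 -1.4965]
[{'pixel': [181.0, 220.4], 'p': 0.71}] [{'pixel': [183.9, 219.6], 'p': 0.74}, {'pixel': [211.7, 185.1], 'p': 0.73}] [{'pixel': [182.4, 197.7], 'p': 0.74}, {'pixel': [235.2, 244.4], 'p': 0.51}]
```

View pics/c6.png

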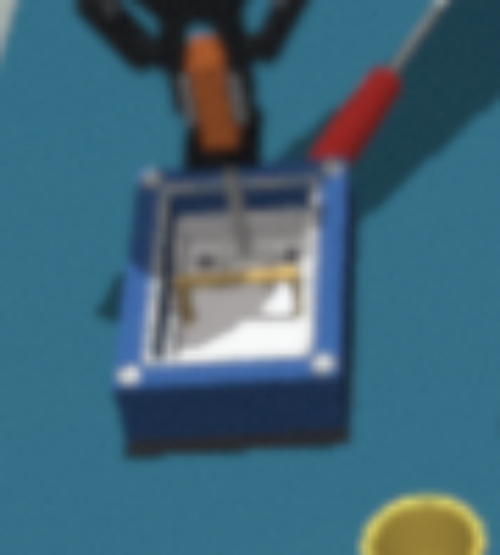

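The hook shaft is inside the pan on the robot side of the strap (strap at (240,275) in the crop). I'll move forward beneath it.

```bash
python3 -m inch '[[0,0.02,0.025,0],[-0.1,0,0,0],[-0.12,0,0,0],[-0.12,0,0,0],[-0.08,0,0,0],[0,0,0,0],[0,0,0,0]]'
python3 - <<'E'
from h import *
np.set_printoptions(precision=4,suppress=True)
s=np.array(grab_frame("scene"))[:,:,::-1].copy();o=get_obs();print(o["tcp_pos"],o["wrist_force"])
T=np.array(o["tcp_pos"]);H=T+[-.002,-.0013,-.024];f=np.array([.9963,.085,0]);l=np.array([-.085,.9963,0])
P=[H+f*x+l*y+[0,0,z] for x,y,z in((0,0,0),(0,0,-.09),(.024,.014,-.077),(.024,-.014,-.077))]
S=np.array([.5757,-.295,.051]);P+=[S+l*.033,S-l*.033]
print(proj("scene",P))
E
```

```text
t: 9.83
tcp_pos: [0.5652, -0.2945, 0.1397]
tool_rot: [[-0.996, -0.085, -0.0], [-0.085, 0.996, -0.0], [0.0, 0.0, -1.0]]
wrist_force: [0.7, 0.2, -1.8]
grip_width: 0.0188
gripper_force: 78.6
[ 0.5647 -0.2947  0.1397] [-0.3204  0.1734 -1.7481]
[[179.9793 202.8284]
 [183.9617 222.6555]
 [187.3675 224.9629]
 [178.6904 225.5183]
 [192.8663 219.4989]
 [172.403  220.8091]]
```

```bash
python3 -m inch '[[0,0,-0.06,0],[0,0,-0.08,0],[0,0,-0.06,0],[0,0,-0.03,0],[0,0,-0.03,0],[0,0,-0.03,0],[0,0,-0.03,0],[0,0,-0.05,0],[0,0,-0.05,0],[0,0,0,0],[0,0,0,0],[0,0,0,0]]'
python3 - <<'E'
from h import *
np.set_printoptions(precision=4,suppress=True)
s=np.array(grab_frame("scene"))[:,:,::-1].copy();w=np.array(grab_frame("wrist"))[:,:,::-1].copy();o=get_obs();print(o["t"],o["tcp_pos"],o["wrist_force"],o["torque"])
cv2.imwrite("pics/c7.png",np.hstack([cv2.resize(s[170:270,140:230],(360,400)),cv2.resize(w,(440,400))]))
E
```

```text
t: 10.88
tcp_pos: [0.5647, -0.2947, 0.1714]
tool_rot: [[-0.996, -0.084, -0.0], [-0.084, 0.996, 0.0], [0.0, 0.0, -1.0]]
wrist_force: [-0.7, -0.2, -4.4]
grip_width: 0.0193
gripper_force: 78.3
10.9833 [ 0.5646 -0.2946  0.1713] [-1.4191 -0.4613 -5.0935] [0.0284 0.0248 0.001 ]
```

View pics/c7.png

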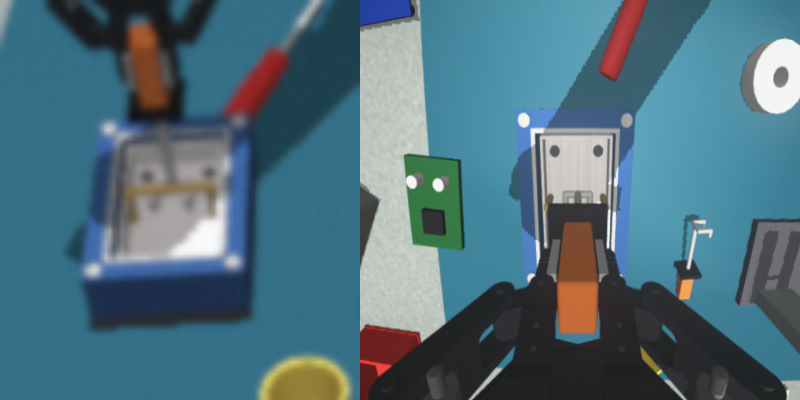

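The vertical force rose by about 3 N and the strap rides on the prongs with the cover level. I'll lift high enough to pass over the stand.

```bash
python3 -m inch '[[0,0,-0.06,0],[0,0,-0.12,0],[0,0,-0.18,0],[0,0,-0.22,0],[0,0,-0.25,0],[0,0,-0.25,0],[0,0,-0.25,0],[0,0,-0.22,0],[0,0,-0.18,0],[0,0,-0.12,0],[0,0,-0.06,0],[0,0,0,0]]'
python3 -m inch '[[-0.005,0.05,0,0],[-0.009,0.1,0,0],[-0.014,0.15,0,0],[-0.019,0.2,0,0],[-0.023,0.25,0,0],[-0.025,0.27,0,0],[-0.025,0.27,0,0],[-0.025,0.27,0,0],[-0.025,0.27,0,0],[-0.025,0.27,0,0],[-0.025,0.27,0,0],[-0.025,0.27,0,0]]'
python3 -m inch '[[-0.025,0.27,0,0],[-0.025,0.27,0,0],[-0.025,0.27,0,0],[-0.025,0.27,0,0],[-0.025,0.27,0,0],[-0.025,0.27,0,0],[-0.025,0.27,0,0],[-0.025,0.27,0,0],[-0.025,0.27,0,0],[-0.025,0.27,0,0],[-0.025,0.27,0,0],[-0.025,0.27,0,0]]'
python3 -m inch '[[-0.025,0.27,0,0],[-0.025,0.27,0,0],[-0.025,0.27,0,0],[-0.025,0.27,0,0],[-0.023,0.25,0,0],[-0.019,0.2,0,0],[-0.014,0.15,0,0],[-0.009,0.1,0,0],[-0.005,0.05,0,0],[0,0,0,0],[0,0,0,0]]'
python3 - <<'E'
from h import *
np.set_printoptions(precision=4,suppress=True)
w=np.array(grab_frame("wrist"))[:,:,::-1].copy();s=np.array(grab_frame("scene"))[:,:,::-1].copy();o=get_obs();print(o["t"],o["tcp_pos"],o["tool_rot"],o["wrist_force"])
cv2.imwrite("pics/c8.png",np.hstack([cv2.resize(s[100:300,260:460],(400,400)),cv2.resize(w,(400,400))]))
for n in("tray","cover","cover_strap"): print(n,[(r["pixel"],r["p"]) for r in mark_of(n,"wrist")[:2]])
E
```

```text
t: 11.98
tcp_pos: [0.5652, -0.295, 0.3165]
tool_rot: [[-0.996, -0.084, 0.002], [-0.084, 0.996, -0.001], [-0.002, -0.001, -1.0]]
wrist_force: [0.4, -0.0, -5.3]
grip_width: 0.0195
gripper_force: 78.3
t: 12.98
tcp_pos: [0.5658, -0.0933, 0.3141]
tool_rot: [[-0.996, -0.086, -0.001], [-0.086, 0.996, 0.001], [0.001, 0.001, -1.0]]
wrist_force: [0.3, 1.1, -3.9]
grip_width: 0.0195
gripper_force: 78.3
t: 13.98
tcp_pos: [0.5671, 0.1504, 0.3141]
tool_rot: [[-0.996, -0.086, -0.001], [-0.086, 0.996, 0.0], [0.001, 0.0, -1.0]]
wrist_force: [0.9, -1.3, -4.5]
grip_width: 0.0192
gripper_force: 78.3
t: 14.9
tcp_pos: [0.5697, 0.285, 0.3147]
tool_rot: [[-0.997, -0.083, -0.0], [-0.083, 0.997, -0.001], [0.0, -0.001, -1.0]]
wrist_force: [-0.1, -0.7, -4.0]
grip_width: 0.019
gripper_force: 78.3
15.0 [0.5699 0.2846 0.3149] [[-0.9966 -0.0825  0.0002]
 [-0.0825  0.9966 -0.0007]
 [-0.0002 -0.0007 -1.    ]] [-0.254   0.0034 -5.395 ]
tray []
cover [([274.4, 206.7], 0.89)]
cover_strap [([275.1, 218.2], 0.86)]
```

View pics/c8.png

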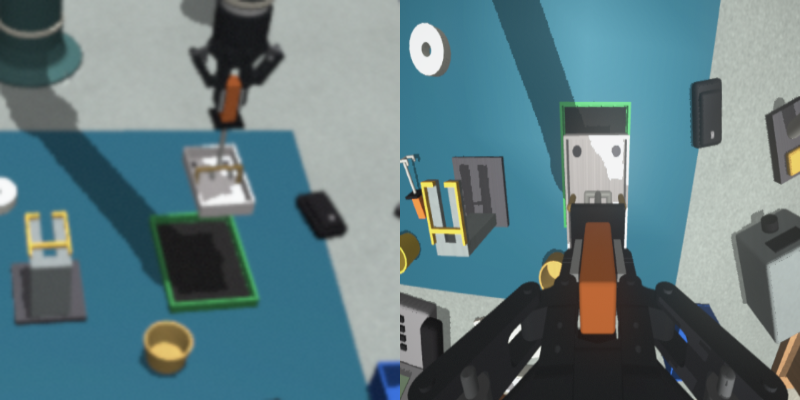

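The cover hangs level above the tray, at (220,180) in the scene crop with the tray at (205,260). I'll lower it, slowly at the end.

```bash
python3 -m inch '[[0,-0.02,0.06,0],[0,-0.02,0.12,0],[0,-0.02,0.18,0],[0,0,0.24,0],[0,0,0.28,0],[0,0,0.28,0],[0,0,0.28,0],[0,0,0.24,0],[0,0,0.18,0],[0,0,0.12,0],[0,0,0.06,0],[0,0,0,0]]'
python3 -m inch '[[0,0,0.02,0],[0,0,0.02,0],[0,0,0.02,0],[0,0,0.02,0],[0,0,0.02,0],[0,0,0.015,0],[0,0,0.015,0],[0,0,0.015,0],[0,0,0.015,0],[0,0,0,0],[0,0,0,0]]'
python3 - <<'E'
from h import *
np.set_printoptions(precision=4,suppress=True)
f=[]
for i in range(4): grab_frame("wrist");o=get_obs();f.append(o["wrist_force"])
print(o["t"],o["tcp_pos"],np.mean(f,0))
E
```

```text
t: 16.15
tcp_pos: [0.5693, 0.2811, 0.1605]
tool_rot: [[-0.996, -0.084, -0.002], [-0.084, 0.996, -0.001], [0.002, -0.001, -1.0]]
wrist_force: [-0.6, 0.3, -4.5]
grip_width: 0.0193
gripper_force: 78.2
t: 17.07
tcp_pos: [0.5698, 0.2815, 0.1497]
tool_rot: [[-0.996, -0.084, -0.0], [-0.084, 0.996, -0.0], [0.0, -0.0, -1.0]]
wrist_force: [-0.6, -0.3, -4.4]
grip_width: 0.019
gripper_force: 78.3
17.2667 [0.5699 0.2816 0.1499] [ 0.0297 -0.2211 -4.4626]
```

Still hanging, so I continue down slowly.

```bash
python3 -m inch '[[0,0,0.01,0],[0,0,0.01,0],[0,0,0.01,0],[0,0,0.01,0],[0,0,0.01,0],[0,0,0.01,0],[0,0,0.01,0],[0,0,0.01,0],[0,0,0.01,0],[0,0,0.01,0],[0,0,0,0]]'
python3 - <<'E'
from h import *
np.set_printoptions(precision=4,suppress=True)
f=[]
for i in range(4): grab_frame("wrist");o=get_obs();f.append(o["wrist_force"])
print(o["t"],o["tcp_pos"],np.mean(f,0))
E
```

```text
t: 18.18
tcp_pos: [0.5698, 0.2815, 0.1421]
tool_rot: [[-0.996, -0.084, -0.0], [-0.084, 0.996, -0.0], [0.0, -0.0, -1.0]]
wrist_force: [0.6, 0.4, -0.9]
grip_width: 0.019
gripper_force: 78.4
18.3833 [0.5699 0.2815 0.1423] [ 0.4242  0.0772 -1.3857]
```

```bash
python3 -m inch '[[0,0,0.05,0],[0,0,0.05,0],[0,0,0.044,0],[0,0,0,0],[0.06,0,0,0],[0.1,0,0,0],[0.12,0,0,0],[0.1,0,0,0],[0.06,0,0,0],[0,0,0,0],[0,0,0,0]]'
python3 - <<'E'
from h import *
np.set_printoptions(precision=4,suppress=True)
w=np.array(grab_frame("wrist"))[:,:,::-1].copy();s=np.array(grab_frame("scene"))[:,:,::-1].copy();o=get_obs();print(o["t"],o["tcp_pos"],o["wrist_force"])
cv2.imwrite("pics/c9.png",np.hstack([cv2.resize(s[180:280,310:410],(400,400)),cv2.resize(w,(400,400))]))
E
```

```text
t: 19.3
tcp_pos: [0.5368, 0.2789, 0.1318]
tool_rot: [[-0.996, -0.085, 0.001], [-0.085, 0.996, 0.0], [-0.001, 0.0, -1.0]]
wrist_force: [0.8, -0.1, -1.0]
grip_width: 0.0197
gripper_force: 78.4
19.4 [0.5374 0.2787 0.1317] [ 0.3139 -0.113  -1.47  ]
```

View pics/c9.png

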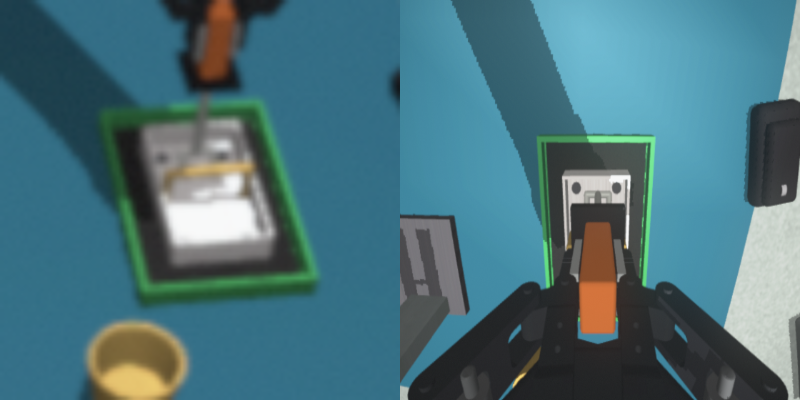

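The cover lies flat and centred in the tray and the hook is clear of the strap. I'll raise the hook and return to the pose in front of the stand.

```bash
python3 -m inch '[[0,0,-0.15,0],[0,0,-0.3,0],[0,0,-0.35,0],[0,0,-0.35,0],[0,0,-0.2,0],[0.01,-0.15,0,0],[0.036,-0.35,0,0],[0.036,-0.4,0,0],[0.036,-0.4,0,0],[0.036,-0.4,0,0],[0.036,-0.4,0,0],[0.036,-0.4,0,0]]'
python3 -m inch '[[0.036,-0.4,0,0],[0.036,-0.35,0,0],[0.03,-0.2,0,0],[0,0,0.2,0],[0,0,0.3,0],[0,0,0.3,0],[0,0,0.1,0],[0,0,0,0],[0,0,0,0],[0,0,0,0]]'
python3 - <<'E'
from h import *
np.set_printoptions(precision=4,suppress=True)
w=np.array(grab_frame("wrist"));o=get_obs();print(o["t"],o["tcp_pos"],o["wrist_force"])
T=np.array(o["tcp_pos"]);oz=T[2]-.024
R=np.array(o["tool_rot"]);g=np.array([.632,.0255,T[2]])
for n,z in(("hook",oz),("handle",oz+.044),("fork",.125)):
    for r in mark_of(n,"wrist")[:2]:print(n,r["p"],onz("wrist",r["pixel"],z))
print("to go in units",R.T@(g-T)/.075)
E
```

```text
t: 20.4
tcp_pos: [0.535, 0.0878, 0.232]
tool_rot: [[-0.997, -0.083, -0.001], [-0.083, 0.997, -0.001], [0.001, -0.001, -1.0]]
wrist_force: [0.3, 0.2, -1.6]
grip_width: 0.0194
gripper_force: 78.7
t: 21.23
tcp_pos: [0.535, 0.0186, 0.1662]
tool_rot: [[-0.996, -0.084, 0.002], [-0.084, 0.996, 0.0], [-0.002, -0.0, -1.0]]
wrist_force: [-0.5, -0.5, -1.5]
grip_width: 0.0193
gripper_force: 78.8
21.2833 [0.5352 0.0187 0.1664] [ 0.904   0.1519 -1.2235]
hook 0.67 [0.5363 0.0183 0.1424]
hook 0.57 [ 0.5689 -0.0646  0.1424]
handle 0.75 [ 0.5506 -0.0424  0.1864]
handle 0.74 [0.5345 0.0188 0.1864]
fork 0.62 [0.6318 0.0255 0.125 ]
to go in units [-1.2939 -0.019   0.0029]
```

```bash
python3 -m inch '[[-0.1,0,0.03,0],[-0.2,-0.01,0,0],[-0.25,0,0,0],[-0.25,0,0,0],[-0.25,0,0,0],[-0.15,0,0,0],[-0.09,0,0,0],[0,0,0,0],[0,0,0,0],[0,0,0,0]]'
python3 - <<'E'
from h import *
np.set_printoptions(precision=4,suppress=True)
w=np.array(grab_frame("wrist"))[:,:,::-1].copy();o=get_obs();print(o["t"],o["tcp_pos"],o["wrist_force"])
cv2.imwrite("pics/c10.png",cv2.resize(w[150:350,150:410],(780,600)))
E
```

```text
t: 22.27
tcp_pos: [0.63, 0.0262, 0.1628]
tool_rot: [[-0.996, -0.084, -0.001], [-0.084, 0.996, 0.0], [0.001, 0.0, -1.0]]
wrist_force: [-0.5, 0.2, -1.1]
grip_width: 0.0193
gripper_force: 78.8
22.3167 [0.63   0.0261 0.1629] [ 0.022   0.0232 -0.9162]
```

View pics/c10.png

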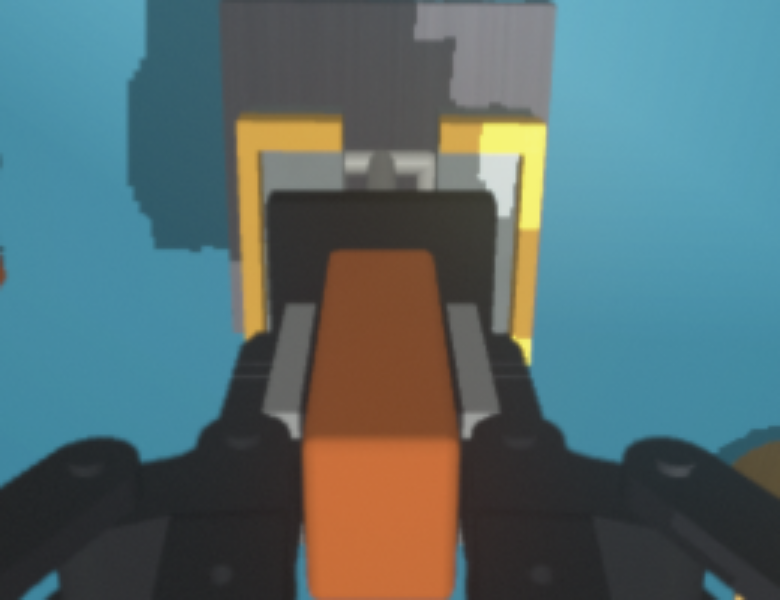

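The collar lies within the lips: collar columns are 268–495, inside lip edges 260–520. I'll lower it and check the force.

```bash
python3 -m inch '[[-0.03,-0.01,0.04,0],[0,0,0.04,0],[0,0,0.03,0],[0,0,0.03,0],[0,0,0.02,0],[0,0,0.02,0],[0,0,0.01,0],[0,0,0,0],[0,0,0,0]]'
```

```text
t: 23.07
tcp_pos: [0.6331, 0.0257, 0.149]
tool_rot: [[-0.996, -0.084, 0.0], [-0.084, 0.996, 0.0], [-0.0, 0.0, -1.0]]
wrist_force: [-1.6, 0.5, 1.7]
grip_width: 0.019
gripper_force: 78.9
```

```bash
python3 -m inch '[[0,0,0,0],[0,0,0,0],[0,0,0,0],[0,0,0,0],[0,0,0,0],[0,0,0,0],[0,0,0,0],[0,0,0,0]]' 1
python3 -m inch '[[0,0,-0.15,0],[0,0,-0.3,0],[0,0,-0.4,0],[0,0,-0.4,0],[0,0,-0.4,0],[0,0,-0.2,0],[0.3,0,-0.3,0],[0.4,0,-0.2,0],[0.4,0,0,0],[0.3,0,0,0],[0,0,0,0],[0,0,0,0]]'
python3 - <<'E'
from h import *
np.set_printoptions(precision=4,suppress=True)
w=np.array(grab_frame("wrist"))[:,:,::-1].copy();cm("wrist");t=np.array(grab_frame("scene"))[:,:,::-1].copy();o=get_obs();print(o["t"],o["tcp_pos"],o["wrist_force"])
for n,z in(("hook",.125),("handle",.169)):
    for r in mark_of(n,"wrist")[:2]:print(n,r["p"],onz("wrist",r["pixel"],z))
cv2.imwrite("pics/c11.png",np.hstack([rect("wrist",w,(.632,.03),.05,.132,4),cv2.resize(t[120:320,180:440],(400,400))]))
E
```

```text
t: 23.73
tcp_pos: [0.6331, 0.0257, 0.1487]
tool_rot: [[-0.996, -0.084, 0.0], [-0.084, 0.996, -0.0], [-0.0, -0.0, -1.0]]
wrist_force: [0.4, 0.7, -0.4]
grip_width: 0.0853
gripper_force: 0.0
t: 24.73
tcp_pos: [0.5281, 0.0167, 0.3265]
tool_rot: [[-0.996, -0.084, 0.002], [-0.084, 0.996, 0.001], [-0.003, 0.001, -1.0]]
wrist_force: [0.1, 0.4, -0.1]
grip_width: 0.0854
gripper_force: 0.0
24.8333 [0.5292 0.0169 0.3257] [ 0.1606 -0.4198  0.9346]
hook 0.76 [ 0.6071 -0.0924  0.125 ]
hook 0.59 [0.6367 0.0279 0.125 ]
handle 0.92 [ 0.6077 -0.0759  0.169 ]
handle 0.67 [0.6336 0.0244 0.169 ]
```

View pics/c11.png

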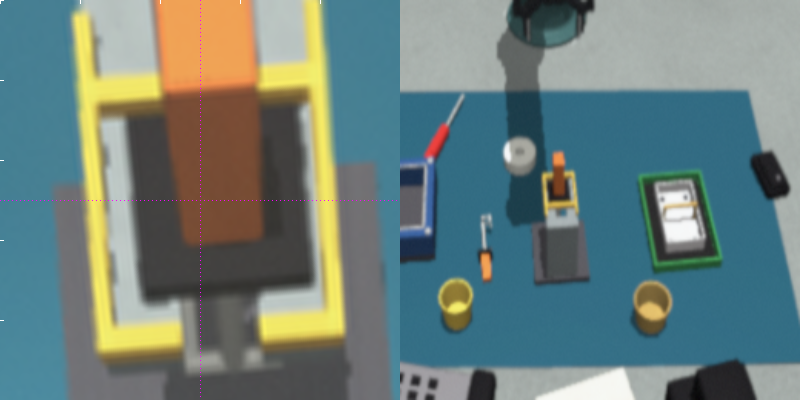

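The hook hangs within the lips, with its collar at (220,200) as before, and the cover lies flat in the middle of the tray. I'll hand in.

```bash
python3 -c "
from rig import hand_in
print(hand_in())"
```

```text
the job is handed in; nothing more can be done
None
```

The job is handed in at about 25 s on the robot's clock: by the last pictures the cover lies flat near the middle of the green tray, unhooked, and the hook hangs back on its fork stand; the judge's verdict was not shown.

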